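Zero the rolling mill, open it a quarter turn and snap in the strip guide

TASK

Set up the small rolling mill for a pass: turn the T-handle on its top clockwise until the rolls meet and it goes no further, then back it off by a quarter of a turn. Then refit the loose strip guide between the two arms in front of the rolls: squeeze its thumb tabs together, lower it on to the ledges and let go, so that both sprung bolts snap out into the holes in the arms. Leave the other things on the bench where they are.

Things in the scene. Friction and masses are not known exactly. Their poses are not given: they have to be found in the camera images.
- screw (a joint): The mill's pressing screw, turned by the T-handle, rad. 0 = rolls touching (hard stop), with the handle's bar lying along the mill's x axis; it grows as the handle is turned anticlockwise seen from above, which opens the rolls (3 mm a turn, the handle rises with it). Stiff: about 0.12 N m, and stays where it is left.
- handle (a point): Centre of the T-handle on top of the mill: a dark steel bar 76 mm long with ball ends (18 mm), flat-sided, 11 mm wide and 16 mm high, free all round; its centre is 32 mm above the crosshead's top and 19 mm above the bush under it. The bar lies along this point's x axis, z is up along the screw.
- seat (a point): Where the guide's centre belongs: midway between the mill's two entry arms, 68 mm above the bench. x points towards the rolls, y from arm to arm, z up. The arms' inner faces are at y = +-42 mm; their tops are 14 mm above this point; inside each, a ledge 10 mm below it carries the guide's underside, and a 12 mm hole at its height takes a bolt. The mill's tall part begins 69 mm behind it (+x).
- guide_centre (a point): Centre of the loose strip guide, a steel bar 26 x 80 x 20 mm (x, y, z) on its flat underside, 0.18 kg, the same either way round. At each end (+-y, at this height) an 8 mm round-ended sprung bolt stands out 7 mm. The bar's top is 10 mm above this point.
- mill: Dark green bench rolling mill, fixed to the bench, its position and yaw varying: base 168 x 116 mm, crosshead 62 x 114 mm with its top at 142 mm. Origin on the bench under the screw axis; x from the entry side to the back, y along the rolls. The entry arms, each 10 mm thick, stand out to 122 mm in front of the screw axis; the seat is 100 mm in front of it.
- guide: The strip guide as a whole; origin under its centre, 10 mm below guide_centre, same axes. Each bolt carries a dark upright thumb tab, 18 mm wide (x), 4 mm thick, rising from the bar's top to 50 mm above its underside. At rest the tabs' outer faces are at y = +-33 mm; fully squeezed they are 51 mm apart. Fingers on the tabs must stay 25 mm or more above the underside to clear the arms.
- bolt_a (a joint): How far the guide's bolt at its +y end is pressed in, m: 0 = out (sprung), 0.0075 = fully in, its end just inside the bar. About 2.4 N to start and 5.4 N fully in.
- bolt_b (a joint): The same for the bolt at the guide's -y end.
- loupe: Bystander: black eye loupe, 39 mm wide, 33 mm high; origin under its centre.
- calliper: Bystander: steel vernier calliper, 200 mm long, lying flat; origin under its centre.
- brush: Bystander: flat cleaning brush with a red handle, 146 mm long, lying on the wooden box; origin under its centre.
- oil_can: Bystander: red oil can, 68 mm across, 118 mm high; origin under its centre.
- offcut: Bystander: brass hexagon offcut, 10 x 45 x 9 mm, lying flat; origin under its centre.
- hex_key: Bystander: hex key, 88 mm long, lying flat; origin under its centre.

How it is judged:
By the outcome, as a careful person would: the job done as asked, in the order asked, and still so for the second after the job is handed in, with the robot touching nothing.
It also fails if it takes over 67 s, if anything falls off the work surface, if the arm or the gripper's body presses on something with over 40 N, if the wrist force passes 120 N, or if a joint passes its speed limit or range.

ROBOT

A 7-joint arm with a two-finger parallel gripper is mounted at the origin on a cart in front of the work surface, level with it; the furniture and walls round the work are solid. World frame = base frame: x ahead of the robot, y to its left, z up, the work surface at z = 0. Lengths are in mm, angles in rad, forces in N, time in s.
With the tool pointing down it reaches from about 350 to 900 mm from the base axis. Payload 8.1 kg.
Tool frame: the origin (TCP) lies on the mounting face of the last link; the fingertips stand 178 mm ahead of it and the grasp point (between the pads) lies 159 mm ahead of it; y points along the fingers, x is the direction in which the jaws open and shut, and the axes are right-handed (so a half turn about y gives the same grasp; the last joint's range is limited). The gripper opens to 92 mm and grips with 3 to 60 N. Pads are 19 mm wide; open, the fingers measure 130 mm over their backs; the gripper's body (75 mm by 190 mm) begins 47 mm behind the grasp point.
Start: joints at [-1.229, 0.434, 0.025, 1.573, -0.012, 1.134, -0.075], TCP at [268.947, 564.181, 404.742] pointing down, gripper open.
Joint ranges: [-2.62, 2.62], [-0.44, 2.09], [-1.27, 1.32], [0.08, 2.57], [-1.32, 4.46], [0.12, 2], [-2.74, 2.74]. Speed limits (rad/s): [2.22, 2.22, 3.01, 3.01, 3.14, 3.14, 3.14].

INTERFACE

Orientations are given as a rotation vector (axis times angle).
In Python, from bench import * gives the robot as it stands.
- The arm moves only by the tool drive_tool, never from a script. Its argument "steps" is a list of rows, each a list of 3 entries, a list of its own where there are three numbers: the shift along the tool's x, y, z in units of 30 mm (1.0 is 30 mm), then the turn, a rotation vector about the tool's x, y, z in units of 5 degrees (1.0 is 5 degrees), then the opening in per cent of the stroke, from 0 (shut) to 100 (fully open). In form: [[[x, y, z], [rx, ry, rz], gripper], ...]. A call has 1 to 12 rows; each row is the pose to reach, as a shift and turn from the pose commanded when the call began, along the tool's axes at that moment; what a row does not reach only later rows make up. A row lasts 1/12 s, in which the tool goes at most 41.7 mm and 7.16 degrees, less where a joint would pass 70% of its speed; a pose out of reach is approached as far as the arm can. A call with a gripper value outside its range is refused whole. The fingers move at their own pace and stop on an object; "grip_force" is the grip in N (left out, the last holds). Time passes only in rows, so rows that repeat a pose let the fingers close. It gives the time, the measured TCP pose, the force and the opening at its end, in the units of the state.
- get_obs(): the state, without advancing time (a new reading comes with each control period).
- read_camera(name): name is "side" or "top"; returns the picture (420x560x3 uint8, red, green, blue); there is no depth.
- calibration(name): a dict with "K" (3x3 intrinsics, pixels), "D" ([k1, k2, p1, p2, k3] as OpenCV has them; the pictures are not rectified), "cam_to_world" (4x4, takes a point from camera to world coordinates). Camera axes: x right, y up, looking along -z (the intrinsics and any distortion apply to the point x, -y, -z); pixel columns grow to the right and rows downward; lengths in mm; the calibration is good to about 2 mm. A picture is of the moment at which its call begins. calibration takes no time and is no camera call.
- sign_off(): hands the job in, once; it reports no verdict.
The state is a dict: "clock": time; "joint_pos": joint angles; "dq": joint speeds; "effort": joint torques, N m; "ee_pos": TCP position; "orientation": TCP orientation; "force": force on the tool from outside, world axes, zero at the start; "ft_torque": the same for the moment, N m; "gripper_width": finger opening in mm.
Only numpy, scipy, OpenCV 4.12 (cv2) and the standard library are available. Lean on these libraries where they do the work, as an engineer would, in place of code of your own. Each camera call takes 0.05 s, during which the arm holds its last target.

## Working session

There is one attempt and no reset: what is moved stays moved. The work goes in short steps, Python scripts to look and compute and a tool call to move; the robot and the scene stay as the last step left them, time stands still between calls to the robot, and variables do not carry over. Pictures are saved under pics/ and viewed, and the job is handed in when it is done.

Besides the shell and the picture viewer there is one more tool, called as name(argument=value, ...) on one line, values as JSON. drive_tool: Moves the arm, as the interface text tells. Its arguments: {"type":"object","properties":{"steps":{"type":"array","items":{"type":"array"}},"grip_force":{"type":"number"}},"required":["steps"]}

```bash
ls; mkdir -p pics
python3 - <<'E'
from bench import *
import cv2
print(get_obs())
for n in("side","top"):
    im=read_camera(n); cv2.imwrite(f"pics/{n}0.png",im[:,:,::-1]); c=calibration(n); print(n,c)
E
```

```text
pics
{'clock': 0.0, 'joint_pos': array([-1.22863185,  0.43519818,  0.02496933,  1.57410237, -0.01159462,
        1.13401166, -0.07509581]), 'dq': array([-1.69925113e-05, -2.26721822e-04, -6.88248348e-04,  1.30472586e-03,
        2.69944692e-04,  1.29885900e-03, -9.23178827e-04]), 'effort': array([-1.94479935e-05, -6.67868185e+01,  9.84841548e-01, -3.14463580e+01,
       -6.05696090e-02,  4.30473906e-02,  1.65662068e-04]), 'ee_pos': array([268.82850476, 563.96418033, 403.95809225]), 'orientation': array([-1.38838389, -0.87471142,  0.87675946]), 'force': array([-0.16345163,  0.09422372,  0.74103491]), 'ft_torque': array([-0.01682347, -0.02074433, -0.03284335]), 'gripper_width': 91.87761564490287}
side {'K': array([[505.8272969 ,   0.        , 276.43774083],
       [  0.        , 505.8272969 , 207.41525821],
       [  0.        ,   0.        ,   1.        ]]), 'D': array([0.04355912, 0.        , 0.        , 0.        , 0.        ]), 'cam_to_world': array([[ 3.62093626e-01,  5.17476172e-01, -7.75310659e-01,
        -4.13509515e+02],
       [-9.31908491e-01,  2.19570624e-01, -2.88678551e-01,
        -2.71938726e+02],
       [ 2.08511737e-02,  8.27047249e-01,  5.61745562e-01,
         8.09151253e+02],
       [ 0.00000000e+00,  0.00000000e+00,  0.00000000e+00,
         1.00000000e+00]])}
top {'K': array([[510.23255034,   0.        , 276.34978354],
       [  0.        , 510.23255034, 213.0882278 ],
       [  0.        ,   0.        ,   1.        ]]), 'D': array([-0.09474705,  0.        ,  0.        ,  0.        ,  0.        ]), 'cam_to_world': array([[-4.40066322e-02,  9.76714474e-01, -2.09981555e-01,
         2.71638348e+02],
       [-9.99008518e-01, -4.44401624e-02,  2.65571267e-03,
         5.67542236e+01],
       [-6.73774140e-03,  2.09890231e-01,  9.77701741e-01,
         1.36136302e+03],
       [ 0.00000000e+00,  0.00000000e+00,  0.00000000e+00,
         1.00000000e+00]])}
```

View pics/side0.png

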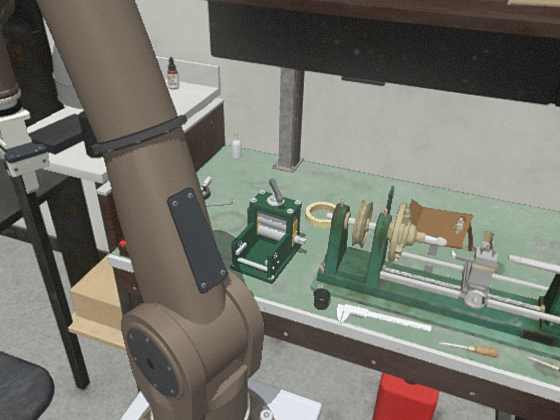

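View pics/top0.png

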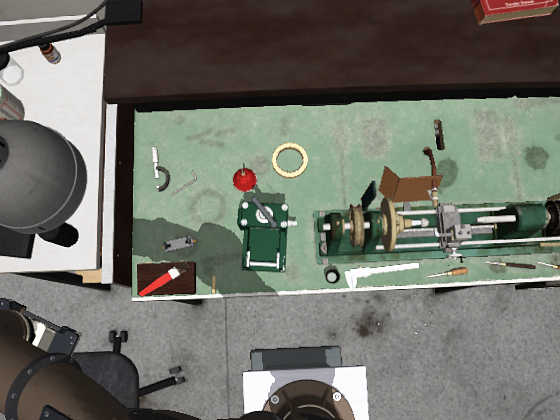

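Run:
```python
from scipy.spatial.transform import Rotation as R
print(R.from_rotvec([-1.38838389, -0.87471142,  0.87675946]).as_matrix().round(3))
```

```text
[[ 0.43  -0.001 -0.903]
 [ 0.903 -0.001  0.43 ]
 [-0.002 -1.    -0.   ]]
```

```bash
cat > h.py <<'E'
import cv2, numpy as np
from scipy.spatial.transform import Rotation as R
from bench import *
def ray(n,px):
    c=calibration(n); K,D,T=c["K"],np.array(c["D"]),c["cam_to_world"]
    u=cv2.undistortPoints(np.array([[px]],float),K,D)[0,0]
    d=T[:3,:3]@np.array([u[0],-u[1],-1.]); return T[:3,3],d
def onz(n,px,z):
    o,d=ray(n,px); return o+d*(z-o[2])/d[2]
def tri(p1,p2,n1="side",n2="top"):
    o1,d1=ray(n1,p1);o2,d2=ray(n2,p2)
    A=np.c_[d1,-d2]; s=np.linalg.lstsq(A,o2-o1,rcond=None)[0]
    a=o1+d1*s[0];b=o2+d2*s[1]; return (a+b)/2,np.linalg.norm(a-b)
def proj(n,P):
    c=calibration(n);T=np.linalg.inv(c["cam_to_world"])
    q=(T[:3,:3]@np.atleast_2d(P).T).T+T[:3,3]; q=q*[1,-1,-1]
    return cv2.projectPoints(q,np.zeros(3),np.zeros(3),c["K"],np.array(c["D"]))[0][:,0]
def crop(im,x0,y0,x1,y1,s,name):
    c=cv2.resize(im[y0:y1,x0:x1,::-1],None,fx=s,fy=s,interpolation=cv2.INTER_CUBIC)
    for x in range((x0+9)//10*10,x1,10): cv2.putText(c,str(x),(int((x-x0+.5)*s),8),0,.3,(0,0,255),1); cv2.line(c,(int((x-x0+.5)*s),9),(int((x-x0+.5)*s),14),(0,0,255),1)
    for y in range((y0+9)//10*10,y1,10): cv2.putText(c,str(y),(0,int((y-y0+.5)*s)),0,.3,(0,0,255),1);cv2.line(c,(20,int((y-y0+.5)*s)),(26,int((y-y0+.5)*s)),(0,0,255),1)
    cv2.imwrite("pics/"+name,c)
E
python3 - <<'E'
from h import *
t=cv2.imread("pics/top0.png")[:,:,::-1]; s=cv2.imread("pics/side0.png")[:,:,::-1]
crop(t,225,175,315,285,5.4,"t0m.png"); crop(t,130,220,230,300,7,"t0g.png"); crop(s,215,165,325,290,4.7,"s0m.png")
E
```

```text
(no output)
```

View pics/t0m.png

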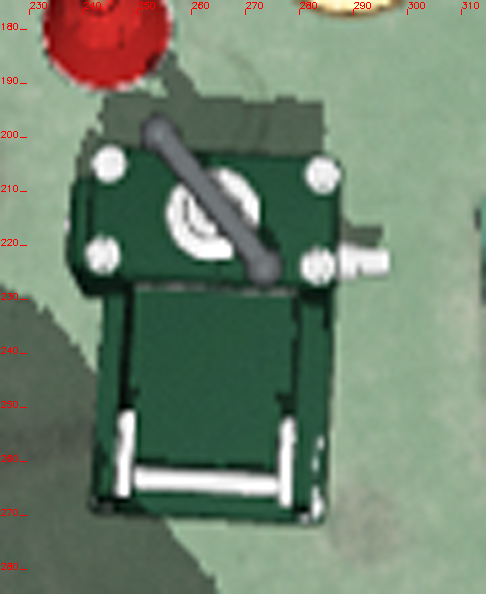

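View pics/t0g.png

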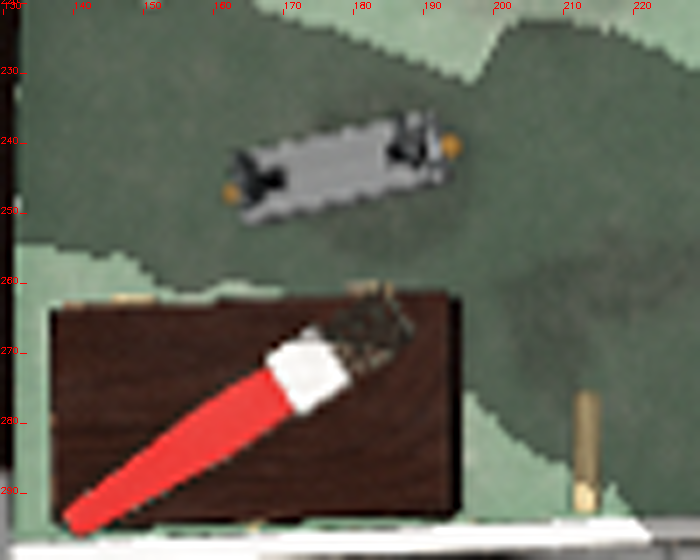

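View pics/s0m.png

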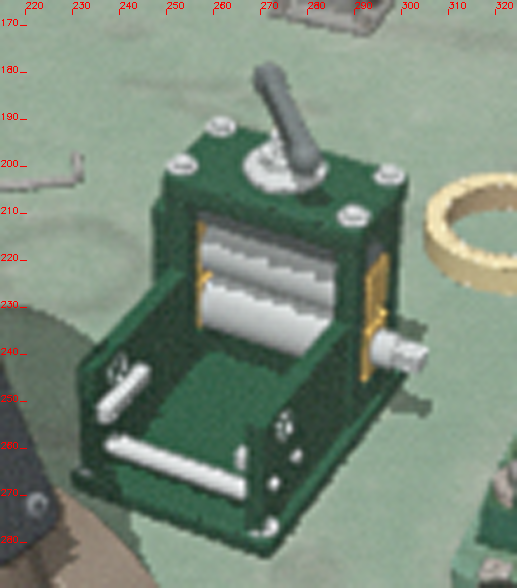

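Run:
```python
from h import *
T=lambda X,Y:(225+X/5.4-.5,175+Y/5.4-.5)
S=lambda X,Y:(215+X/4.7-.5,165+Y/4.7-.5)
pt={}
for n,s,t in [("hback",(268,76),(157,131)),("hfront",(305,158),(263,265)),("BL",(221,126),(109,164)),("FL",(182,165),(103,254)),("BR",(390,175),(322,174)),("FR",(354,216),(318,265)),
 ("armRtopfront",(262,430),(320,518)),("barL",(112,443),(135,476)),("barR",(242,492),(280,485))]:
    pt[n],e=tri(S(*s),T(*t)); print(n,pt[n].round(1),round(e,1))
h=(pt["hback"]+pt["hfront"])/2; sc=sum(pt[k] for k in("BL","FL","BR","FR"))/4
print(h,sc)
d=pt["hback"]-pt["hfront"]; print("bar",np.hypot(*d[:2]),np.degrees(np.arctan2(d[1],d[0])))
for a,b in(("BL","FL"),("BR","FR"),("BL","BR"),("FL","FR")):
    d=pt[a]-pt[b]; print(a,b,np.linalg.norm(d),np.degrees(np.arctan2(d[1],d[0])))
for p in [(230+0,244)]: pass
G=lambda X,Y:(130+X/7-.5,220+Y/7-.5)
for n,p,z in [("boltL",(232,192),10),("boltR",(452,146),10),("barTL",(240,150),20),("tL",(245,165),50),("tR",(405,122),50)]:
    print(n,onz("top",G(*p),z).round(1))
```

```text
hback [563.9 106.4 175.3] 0.0
hfront [501.6  62.1 173.7] 0.0
BL [557.6 130.  142.7] 0.3
FL [516.1 134.1 142.4] 0.1
BR [548.6  33.4 142.5] 0.7
FR [506.6  37.4 142.8] 0.3
armRtopfront [398.   41.6  87.6] 0.7
barL [427.2 131.8  28. ] 5.5
barR [421.   60.   24.3] 1.8
[532.76722338  84.26984105 174.51963218] [532.20589862  83.71500684 142.57883168]
bar 76.40608774280044 35.44568746959712
BL FL 41.713808592540914 -5.664753305092328
BR FR 42.23590770348749 -5.4083131804777
BL BR 97.00989930394626 84.70130592551436
FL FR 97.197687162147 84.39283884959619
boltL [482.8 362.6  10. ]
boltR [497.  277.4  10. ]
barTL [497.3 357.2  20. ]
tL [486.5 348.6  50. ]
tR [500.2 288.4  50. ]
```

drive_tool(steps=[[[-10.67,0,-14.82],[0,-12.2,0],60],[[-10.67,0,-14.82],[0,-12.2,0],60],[[-10.67,0,-14.82],[0,-12.2,0],60],[[-10.67,0,-14.82],[0,-12.2,0],60],[[-10.67,0,-14.82],[0,-12.2,0],60],[[-10.67,0,-14.82],[0,-12.2,0],60],[[-10.67,0,-14.82],[0,-12.2,0],60],[[-10.67,0,-14.82],[0,-12.2,0],60],[[-10.67,0,-14.82],[0,-12.2,0],60],[[-10.67,0,-14.82],[0,-12.2,0],60],[[-10.67,0,-14.82],[0,-12.2,0],60],[[-10.67,0,-14.82],[0,-12.2,0],60]])

```text
clock: 1.1
ee_pos: [502.3, 138.0, 404.6]
orientation: [-0.849, -1.649, 1.649]
force: [2.0, 1.4, -0.3]
gripper_width: 55.1
```

```bash
cat >> h.py <<'E'
def st():
    o=get_obs(); M=R.from_rotvec(o["orientation"]).as_matrix()
    print("t",round(o["clock"],2),"tcp",o["ee_pos"].round(1),"q",o["joint_pos"].round(2),"F",o["force"].round(1),"M",o["ft_torque"].round(2),"w",round(o["gripper_width"],1))
    print(" jaw ang",np.degrees(np.arctan2(M[1,0],M[0,0])).round(2)," tooly",M[:,1].round(4))
    return o,M
def to(P,jaw,tcp=True,M0=None,p0=None):
    "units to reach TCP P with tool down and jaw world angle (deg)"
    o=get_obs(); M=R.from_rotvec(o["orientation"]).as_matrix() if M0 is None else M0
    p=o["ee_pos"] if p0 is None else p0
    a=np.radians(jaw); X=np.array([np.cos(a),np.sin(a),0]);Y=np.array([0,0,-1.]);W=np.c_[X,Y,np.cross(X,Y)]
    print(" shift",(M.T@(np.array(P)-p)/30).round(3),"turn",(np.degrees(R.from_matrix(M.T@W).as_rotvec())/5).round(3))
E
python3 -c "
from h import *
st(); to([533,84.2,400],125.4)"
```

```text
t 1.1 tcp [502.3 138.  404.6] q [-0.38  0.27  0.01  1.83 -0.    1.05  1.82] F [ 2.   1.4 -0.3] M [ 0.12 -0.1   0.01] w 55.1
 jaw ang 125.52  tooly [-2.e-04  0.e+00 -1.e+00]
 shift [-2.056  0.155  0.209] turn [-0.002  0.024  0.002]
```

drive_tool(steps=[[[-2.0,0,0.2],[0,0,0],40],[[-2.0,0,0.2],[0,0,0],40],[[-2.0,0,0.2],[0,0,0],40],[[-2.0,0,0.2],[0,0,0],40]])

```text
clock: 1.43
ee_pos: [532.1, 86.6, 404.3]
orientation: [-0.851, -1.647, 1.648]
force: [-0.3, 1.1, 1.0]
gripper_width: 37.3
```

```bash
python3 -c "
from h import *
st(); to([533,84.2,340],125.4)
im=read_camera('top'); crop(im,200,150,320,270,5,'t1.png')
im=read_camera('side'); cv2.imwrite('pics/s1.png',im[:,:,::-1])"
```

```text
t 1.43 tcp [532.1  86.6 404.3] q [-0.29  0.3   0.04  1.79 -0.01  1.06  1.94] F [-0.3  1.1  1. ] M [ 0.12  0.05 -0.03] w 37.3
 jaw ang 125.34  tooly [-8.e-04 -3.e-04 -1.e+00]
 shift [-0.083  2.143  0.019] turn [-0.009 -0.012  0.003]
```

View pics/s1.png

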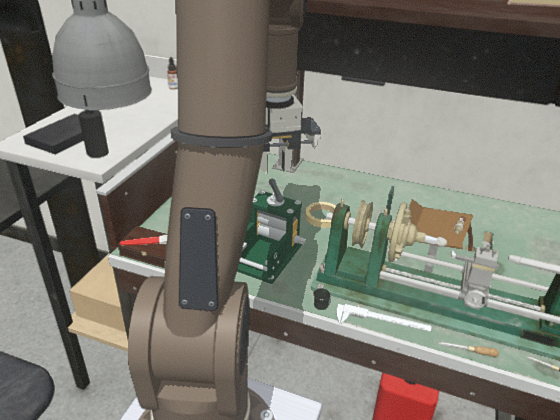

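drive_tool(steps=[[[-0.06,1.1,0],[0,0,0],35],[[-0.06,2.1,0],[0,0,0],35],[[-0.06,2.1,0],[0,0,0],35],[[-0.06,2.1,0],[0,0,0],35]])

```text
clock: 1.87
ee_pos: [531.9, 87.6, 341.1]
orientation: [-0.845, -1.648, 1.652]
force: [-0.0, -0.4, 1.2]
gripper_width: 31.8
```

```bash
python3 -c "
from h import *
st(); to([533,84.2,340],125.4)
im=read_camera('side'); crop(im,230,140,330,230,7,'s2.png')"
```

```text
t 1.87 tcp [531.9  87.6 341.1] q [-0.29  0.36  0.03  1.86 -0.02  0.92  1.95] F [-0.  -0.4  1.2] M [0.09 0.   0.06] w 31.8
 jaw ang 125.64  tooly [-3.4e-03 -4.0e-04 -1.0e+00]
 shift [-0.113  0.036  0.036] turn [-0.035  0.048  0.02 ]
```

View pics/s2.png

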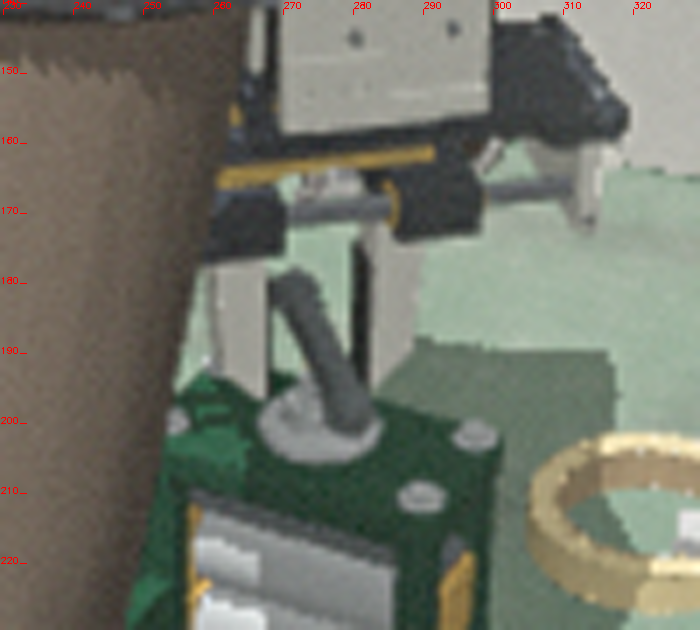

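drive_tool(steps=[[[-0.11,0.0,0.03],[0,0,0],25],[[-0.11,0.0,0.03],[0,0,0],15],[[-0.11,0.0,0.03],[0,0,0],0],[[-0.11,0.0,0.03],[0,0,0],0],[[-0.11,0.0,0.03],[0,0,0],0],[[-0.11,0.0,0.03],[0,0,0],0]], grip_force=30)

```text
clock: 2.42
ee_pos: [533.6, 84.5, 342.9]
orientation: [-0.848, -1.652, 1.648]
force: [-4.9, 5.1, 8.1]
gripper_width: 10.8
```

```bash
python3 -c "
from h import *
st(); to([533,84.2,340],125.4)"
```

```text
t 2.42 tcp [533.6  84.5 342.9] q [-0.28  0.36  0.03  1.86 -0.02  0.92  1.95] F [-4.9  5.1  8.1] M [ 0.99  1.14 -0.1 ] w 10.8
 jaw ang 125.57  tooly [ 2.0e-04  2.2e-03 -1.0e+00]
 shift [0.004 0.098 0.023] turn [0.017 0.034 0.019]
```

drive_tool(steps=[[[0,0,0],[0,1,0],0],[[0,0,0],[0,2,0],0],[[0,0,0],[0,3,0],0],[[0,0,0],[0,4,0],0],[[0,0,0],[0,5,0],0],[[0,0,0],[0,6,0],0],[[0,0,0],[0,7,0],0],[[0,0,0],[0,7,0],0],[[0,0,0],[0,7,0],0]])

```text
clock: 3.17
ee_pos: [534.0, 83.4, 342.7]
orientation: [-1.204, -1.218, 1.216]
force: [-2.9, 0.5, 6.0]
gripper_width: 10.8
```

```bash
python3 -c "
from h import *
st(); to([533,84.2,340],84.5)
im=read_camera('side'); crop(im,230,140,330,230,7,'s3.png')"
```

```text
t 3.17 tcp [534.   83.4 342.7] q [-0.39  0.36  0.17  1.87 -0.08  0.92  1.41] F [-2.9  0.5  6. ] M [ 0.14  0.63 -0.03] w 10.8
 jaw ang 90.6  tooly [ 7.e-04  6.e-04 -1.e+00]
 shift [0.028 0.088 0.033] turn [0.007 1.22  0.008]
```

View pics/s3.png

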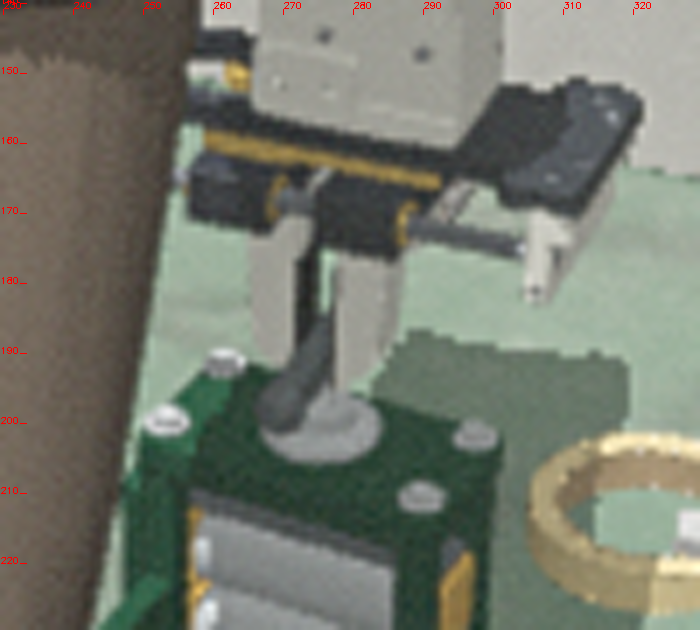

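drive_tool(steps=[[[0,0,0],[0,0.5,0],0],[[0,0,0],[0,1,0],0],[[0,0,0],[0,1.5,0],0],[[0,0,0],[0,2,0],0],[[0,0,0],[0,2.5,0],0],[[0,0,0],[0,2.5,0],0]])

```text
clock: 3.72
ee_pos: [534.2, 83.2, 342.6]
orientation: [-1.301, -1.055, 1.054]
force: [-1.4, -0.6, 6.0]
gripper_width: 12.0
```

```bash
python3 -c "
from h import *
st(); to([533,84.2,340],84.5)"
```

```text
t 3.72 tcp [534.2  83.2 342.6] q [-0.42  0.36  0.22  1.87 -0.1   0.92  1.21] F [-1.4 -0.6  6. ] M [-0.19  0.33  0.72] w 12.0
 jaw ang 78.07  tooly [ 1.2e-03  1.0e-04 -1.0e+00]
 shift [0.025 0.086 0.046] turn [ 0.013 -1.286  0.003]
```

drive_tool(steps=[[[0,0,0],[0,0,0],30],[[0,0,0],[0,-0.6,0],35],[[0,0,0],[0,-1.2,0],35],[[0,-1,0],[0,0,0],35],[[0,-1.3,0],[0,1.4,0],35],[[0,-1.3,0],[0,2.8,0],35],[[0,-1.3,0],[0,4.2,0],35],[[0,-1.3,0],[0,5.6,0],35],[[0,-1.3,0],[0,7,0],35],[[0,-1.3,0],[0,8.4,0],35],[[0,-1.3,0],[0,9.8,0],35],[[0,-1.3,0],[0,11.2,0],35]])

```text
clock: 4.72
ee_pos: [534.1, 83.1, 380.8]
orientation: [-1.55, -0.298, 0.298]
force: [0.5, 0.5, -0.4]
gripper_width: 32.2
```

```bash
python3 -c "
from h import *
st(); to([533,84.2,380],-95.5)
im=read_camera('side'); crop(im,230,140,330,230,7,'s4.png')"
```

```text
t 4.72 tcp [534.1  83.1 380.8] q [-0.59  0.33  0.44  1.84 -0.17  1.01  0.3 ] F [ 0.5  0.5 -0.4] M [-0.06  0.01  0.01] w 32.2
 jaw ang 21.78  tooly [ 2.e-04  3.e-04 -1.e+00]
 shift [-0.02   0.028  0.048] turn [-5.0000e-03  2.3456e+01  0.0000e+00]
```

View pics/s4.png

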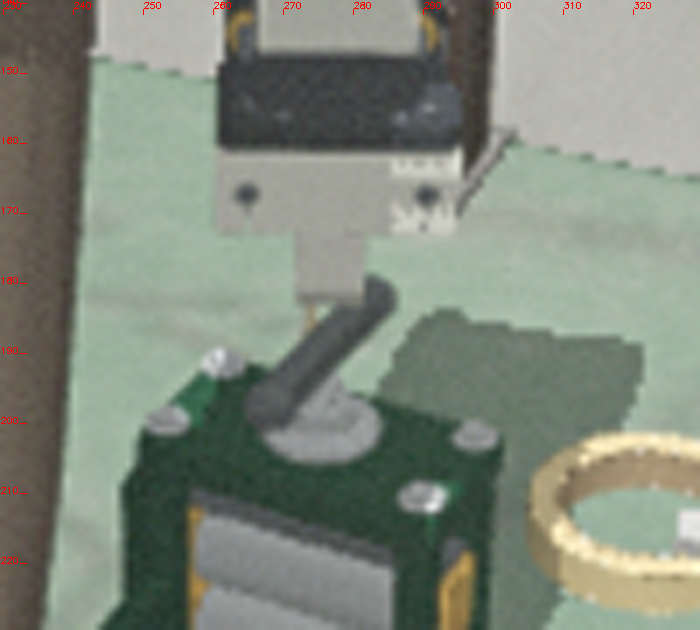

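```bash
python3 -c "
from h import *
a=onz('side',(283.6,182.2),174.5);b=onz('side',(268.1,197),174.5);d=a-b
print(a,b,np.hypot(*d[:2]),np.degrees(np.arctan2(d[1],d[0])))"
```

```text
[570.05087054  77.49028848 174.5       ] [494.69465566  87.3388892  174.5       ] 75.99706610893617 -7.446007780430668
```

drive_tool(steps=[[[0,0,0],[0,1.4,0],35],[[0,0,0],[0,2.8,0],35],[[0,0,0],[0,4.2,0],35],[[0,0,0],[0,5.6,0],35],[[0,0,0],[0,7,0],35],[[0,0,0],[0,8.4,0],35],[[0,0,0],[0,9.8,0],35],[[0,0,0],[0,11.2,0],35],[[0,0,0],[0,12.6,0],35],[[0,0,0],[0,14,0],35],[[0,0,0],[0,15.4,0],35],[[0,0,0],[0,16.8,0],35]])

```text
clock: 5.77
ee_pos: [534.1, 83.1, 380.8]
orientation: [-1.401, 0.843, -0.843]
force: [-0.2, -0.7, 0.4]
gripper_width: 32.1
```

```bash
python3 -c "
from h import *
st(); to([533,84.2,380],-95.5)"
```

```text
t 5.77 tcp [534.1  83.1 380.8] q [-0.84  0.39  0.8   1.86 -0.32  1.03 -0.99] F [-0.2 -0.7  0.4] M [-0.    0.13  0.  ] w 32.1
 jaw ang -62.05  tooly [ 1.e-04  3.e-04 -1.e+00]
 shift [-0.048  0.027 -0.015] turn [-2.000e-03  6.691e+00 -3.000e-03]
```

drive_tool(steps=[[[0,0,0],[0,1.4,0],35],[[0,0,0],[0,2.8,0],35],[[0,0,0],[0,4.2,0],35],[[0,0,0],[0,5.6,0],35],[[0,0,0],[0,6.7,0],35],[[0,0,0],[0,6.7,0],35],[[0,0.6,0],[0,6.7,0],35],[[0,1.3,0],[0,6.7,0],35],[[0,1.3,0],[0,6.7,0],0],[[0,1.3,0],[0,6.7,0],0],[[0,1.3,0],[0,6.7,0],0],[[0,1.3,0],[0,6.7,0],0]], grip_force=40)

```text
clock: 6.77
ee_pos: [534.5, 83.0, 342.9]
orientation: [-1.162, 1.278, -1.278]
force: [0.6, 0.9, -0.6]
gripper_width: 10.6
```

```bash
python3 -c "
from h import *
st(); to([533,84.2,342],-5.5)"
```

```text
t 6.77 tcp [534.5  83.  342.9] q [-0.9   0.48  0.92  1.91 -0.46  0.98 -1.44] F [ 0.6  0.9 -0.6] M [ 0.2   0.16 -0.09] w 10.6
 jaw ang -95.4  tooly [ 1.5e-03  6.0e-04 -1.0e+00]
 shift [-0.036  0.028 -0.054] turn [-2.000e-02 -1.798e+01  6.000e-03]
```

drive_tool(steps=[[[0,0,0],[0,-1.2,0],0],[[0,0,0],[0,-2.4,0],0],[[0,0,0],[0,-3.6,0],0],[[0,0,0],[0,-4.8,0],0],[[0,0,0],[0,-6,0],0],[[0,0,0],[0,-7.2,0],0],[[0,0,0],[0,-8.4,0],0],[[0,0,0],[0,-9.6,0],0],[[0,0,0],[0,-10.8,0],0],[[0,0,0],[0,-12,0],0],[[0,0,0],[0,-12,0],0]])

```text
clock: 7.68
ee_pos: [533.6, 85.2, 343.2]
orientation: [-1.513, 0.478, -0.476]
force: [-7.0, 8.1, 10.4]
gripper_width: 10.8
```

```bash
python3 -c "
from h import *
st(); to([533,84.2,342],-5.5)"
```

```text
t 7.68 tcp [533.6  85.2 343.2] q [-0.72  0.4   0.62  1.9  -0.29  0.94 -0.57] F [-7.   8.1 10.4] M [1.7  1.7  0.13] w 10.8
 jaw ang -34.92  tooly [-4.0e-04  4.4e-03 -1.0e+00]
 shift [ 0.003  0.042 -0.039] turn [-0.047 -5.885 -0.022]
```

drive_tool(steps=[[[0,0,0],[0,-1.2,0],0],[[0,0,-0.01],[0,-2.4,0],0],[[0,0,-0.02],[0,-3.6,0],0],[[0,0,-0.03],[0,-4.8,0],0],[[0,0,-0.04],[0,-5.9,0],0],[[0,0,-0.04],[0,-5.9,0],0],[[0,0,-0.04],[0,-5.9,0],0]])

```text
clock: 8.27
ee_pos: [532.3, 85.4, 343.4]
orientation: [-1.564, 0.079, -0.076]
force: [-10.9, 12.4, 15.3]
gripper_width: 10.7
```

```bash
python3 -c "
from h import *
st(); to([533,84.2,342],-5.5)
im=read_camera('side'); crop(im,230,140,330,230,7,'s5.png')"
```

```text
t 8.27 tcp [532.3  85.4 343.4] q [-0.62  0.38  0.49  1.89 -0.23  0.93 -0.13] F [-10.9  12.4  15.3] M [2.67 2.55 0.08] w 10.7
 jaw ang -5.68  tooly [-0.0017  0.0058 -1.    ]
 shift [ 0.027  0.048 -0.039] turn [-0.064 -0.036 -0.026]
```

View pics/s5.png

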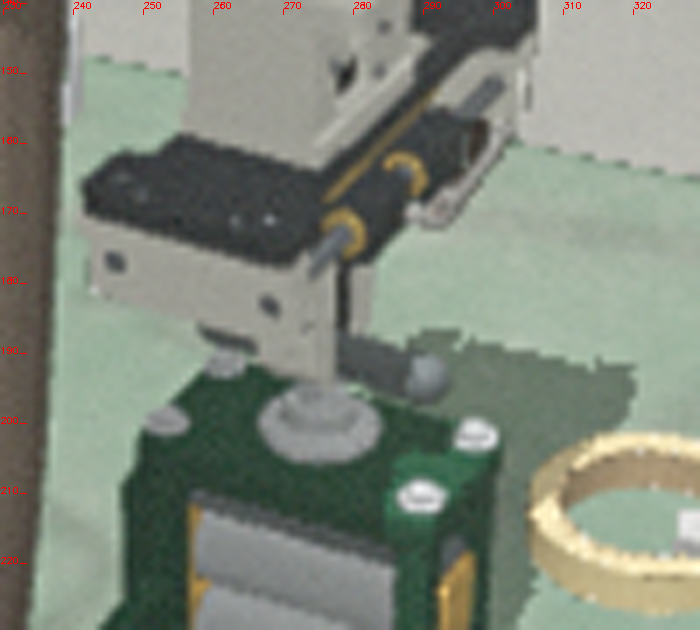

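drive_tool(steps=[[[0,0,0],[0,0,0],35],[[0,0,0],[0,0,0],35],[[0,0,0],[0,0,0],35],[[0,-1.2,0],[0,0,0],35],[[0,-2.4,0],[0,0,0],50],[[0,-2.4,0],[0,0,0],70]])

```text
clock: 8.82
ee_pos: [535.3, 81.0, 420.0]
orientation: [-1.567, 0.076, -0.09]
force: [0.9, -0.2, 1.0]
gripper_width: 41.0
```

```bash
python3 -c "
from h import *
st(); 
G=np.array([[482.8,362.6,10],[497,277.4,10]])
print(proj('side',G))
yaw=np.radians(-5.5);M=R.from_euler('z',yaw).as_matrix();o=np.array([532.6,84,0])
L=lambda p:(M@np.array(p).T).T+o
s=read_camera('side');
pts=L([[-100,42,68],[-100,-52,68],[-122,42,82],[-122,52,82],[-122,-42,82],[-122,-52,82],[-31,57,142],[-31,-57,142],[31,-57,142],[31,57,142]])
def mark(n,im):
    im=cv2.resize(im,None,fx=5,fy=5,interpolation=cv2.INTER_CUBIC)
    for p in proj(n,pts): cv2.drawMarker(im,tuple(int((v+.5)*5) for v in p),(255,0,0),cv2.MARKER_CROSS,12,1)
    return im
m=mark('side',s)[165*5:285*5,215*5:320*5]; cv2.imwrite('pics/s6.png',m[:,:,::-1])
t=read_camera('top'); m=mark('top',t)[180*5:290*5,225*5:315*5]; cv2.imwrite('pics/t6.png',m[:,:,::-1])
cv2.imwrite('pics/s6f.png',s[:,:,::-1])
"
```

```text
t 8.82 tcp [535.3  81.  420. ] q [-0.65  0.3   0.53  1.79 -0.17  1.09 -0.18] F [ 0.9 -0.2  1. ] M [-0.13 -0.08  0.01] w 41.0
 jaw ang -6.07  tooly [ 0.0092  0.0018 -1.    ]
[[168.17062423 229.48941781]
 [199.74902582 234.07617119]]
```

View pics/s6.png

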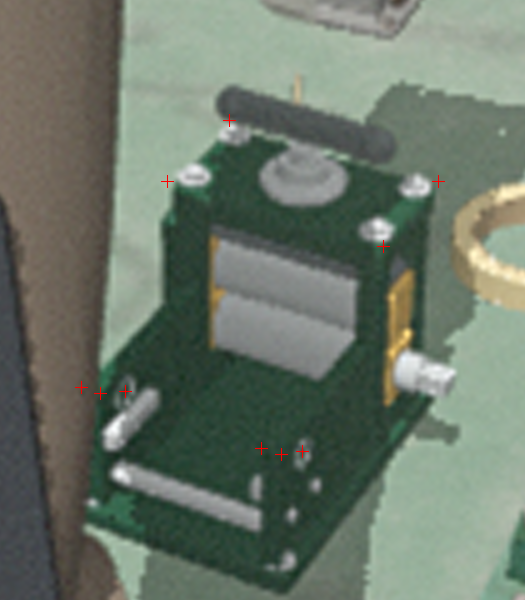

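View pics/t6.png

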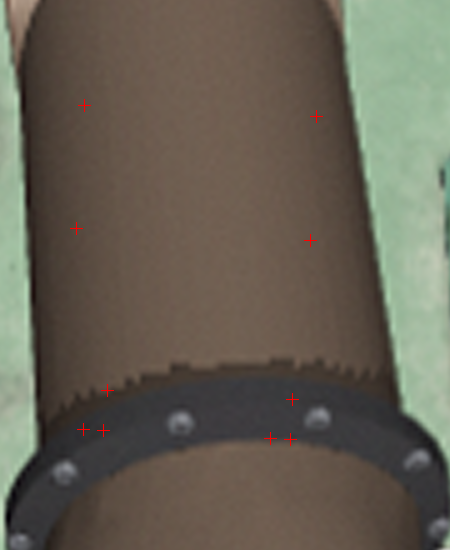

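View pics/s6f.png

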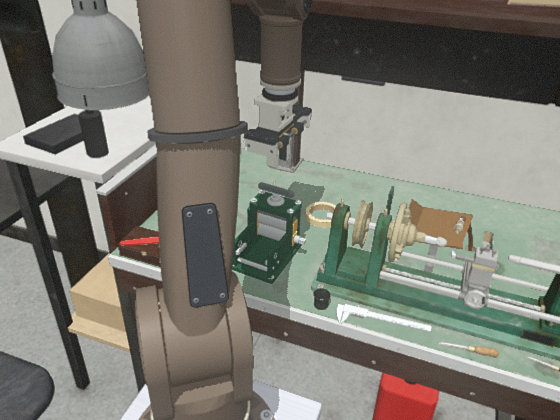

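drive_tool(steps=[[[-1,0,-1.3],[0,1.2,0],95],[[-2,0,-2.6],[0,2.4,0],95],[[-3,0,-3.9],[0,3.6,0],95],[[-3,0,-5.2],[0,4.8,0],95],[[-3,0,-6.5],[0,6,0],95],[[-3,0,-7.7],[0,7.2,0],95],[[-3,0,-9],[0,8.4,0],95],[[-3,0,-9],[0,9.6,0],95]])

```text
clock: 9.58
ee_pos: [413.2, -183.7, 413.8]
orientation: [-1.441, 0.744, -0.747]
force: [-0.4, 0.0, -0.1]
gripper_width: 87.1
```

```bash
python3 -c "
from h import *
st(); 
s=read_camera('side');cv2.imwrite('pics/s7.png',s[:,:,::-1])
t=read_camera('top');cv2.imwrite('pics/t7.png',t[:,:,::-1])
"
```

```text
t 9.58 tcp [ 413.2 -183.7  413.8] q [-0.42  0.16  0.84  2.01 -0.13  1.03 -0.48] F [-0.4  0.  -0.1] M [-0.07  0.09  0.04] w 87.1
 jaw ang -54.75  tooly [ 5.0e-04 -2.6e-03 -1.0e+00]
```

View pics/s7.png

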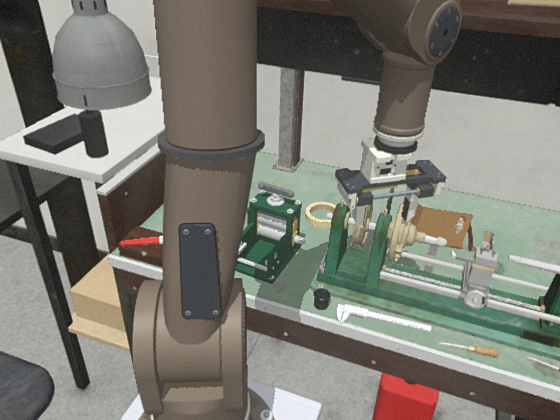

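View pics/t7.png

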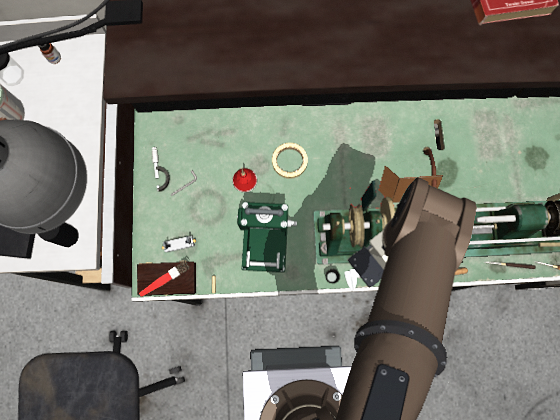

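```bash
python3 -c "
from h import *
t=cv2.imread('pics/t7.png')[:,:,::-1]
crop(t,145,220,215,270,11,'t7g.png'); crop(t,225,185,315,285,6,'t7m.png')
"
```

```text
(no output)
```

View pics/t7g.png

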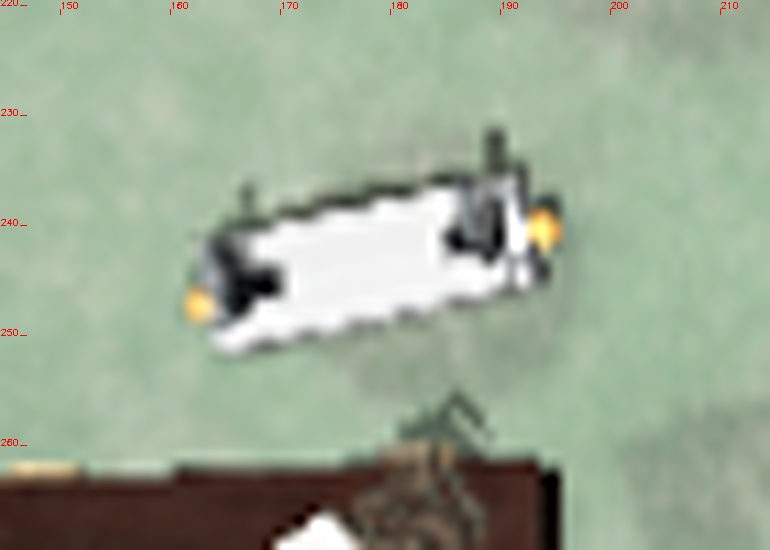

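View pics/t7m.png

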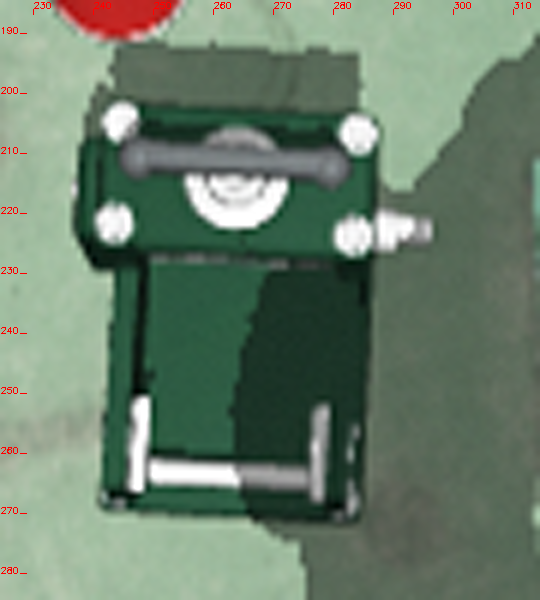

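```bash
cat > ov.py <<'E'
from h import *
t=cv2.imread('pics/t7.png')
G=lambda X,Y:(145+X/11-.5,220+Y/11-.5)
a=onz('top',G(200,306),10);b=onz('top',G(545,230),10);d=a-b
print(a,b,np.hypot(*d[:2]),np.degrees(np.arctan2(d[1],d[0])),(a+b)/2)
import sys
x,y,yaw=map(float,sys.argv[1:4])
M=R.from_euler('z',yaw,degrees=True).as_matrix()
L=lambda p:(M@np.array(p,float).T).T+[x,y,0]
s=11;im=cv2.resize(t[220:270,145:215],None,fx=s,fy=s,interpolation=cv2.INTER_CUBIC)
def box(x0,x1,y0,y1,z0,z1,c):
    P=L([[X,Y,Z] for X in(x0,x1) for Y in (y0,y1) for Z in(z0,z1)]);p=((proj('top',P)-[145,220]+.5)*s).astype(int)
    for i in range(8):
        for j in (1,2,4):
            if not i&j: cv2.line(im,tuple(map(int,p[i])),tuple(map(int,p[i|j])),c,1)
box(-13,13,-40,40,0,20,(0,0,255))
box(-9,9,29,33,20,50,(255,0,0));box(-9,9,-33,-29,20,50,(255,0,0));box(-4,4,40,47,6,14,(255,0,255));box(-4,4,-47,-40,6,14,(255,0,255))
cv2.imwrite('pics/'+sys.argv[4],im)
E
python3 ov.py 490 320 9 ov1.png
```

```text
[481.73593351 362.48697775  10.        ] [496.87839035 277.4340434   10.        ] 86.39036775362528 100.09492123842445 [489.30716193 319.96051058  10.        ]
```

View pics/ov1.png

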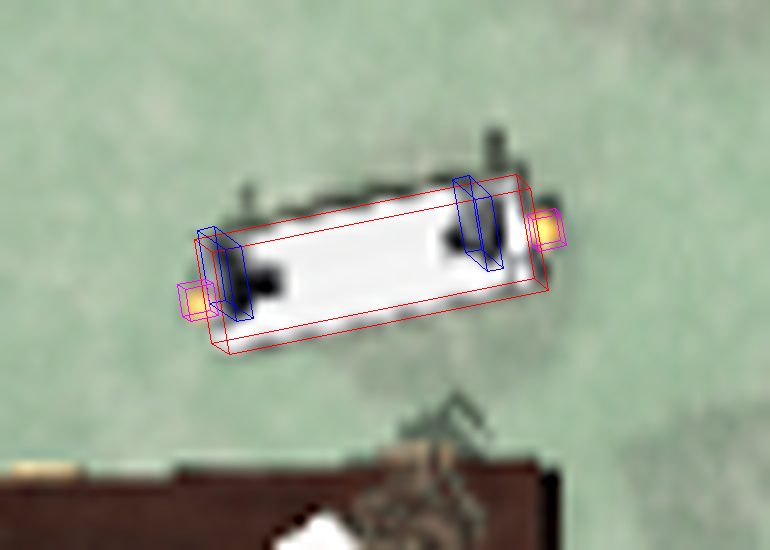

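```bash
python3 -c "
from h import *
print(tri((122,243.5),(139.5,293)), onz('top',(133,243),0), onz('top',(195,264),20),onz('top',(195,264),50))
to([490,320,260],-80.8)
"
```

```text
(array([361.22132082, 416.25194016,  35.8106992 ]), np.float64(3.5269794276840303)) [498.57107474 446.46342963   0.        ] [431.95249812 274.0472024   20.        ] [428.36702243 269.18737753  50.        ]
 shift [-12.076   5.09   11.729] turn [1.500e-02 5.273e+00 4.000e-03]
```

drive_tool(steps=[[[-12.08,0,11.73],[0,5.27,0],85],[[-12.08,0,11.73],[0,5.27,0],85],[[-12.08,0,11.73],[0,5.27,0],85],[[-12.08,0,11.73],[0,5.27,0],85],[[-12.08,0,11.73],[0,5.27,0],85],[[-12.08,0,11.73],[0,5.27,0],85],[[-12.08,0,11.73],[0,5.27,0],85],[[-12.08,0,11.73],[0,5.27,0],85],[[-12.08,0,11.73],[0,5.27,0],85],[[-12.08,0,11.73],[0,5.27,0],85],[[-12.08,0,11.73],[0,5.27,0],85],[[-12.08,0,11.73],[0,5.27,0],85]])

```text
clock: 10.68
ee_pos: [480.2, 287.1, 412.7]
orientation: [-1.288, 1.08, -1.079]
force: [1.7, -0.2, 0.1]
gripper_width: 78.1
```

drive_tool(steps=[[[-0.5,0,0.5],[0,0,0],85],[[-0.5,0,0.5],[0,0,0],85]])

```text
clock: 10.85
ee_pos: [492.8, 308.1, 411.9]
orientation: [-1.29, 1.075, -1.074]
force: [-0.1, -0.6, 0.4]
gripper_width: 78.4
```

```bash
python3 -c "
from h import *
st(); to([490,320,240],-80.8)
"
```

```text
t 10.85 tcp [492.8 308.1 411.9] q [-1.08  0.39  0.61  1.71 -0.24  1.12 -1.79] F [-0.1 -0.6  0.4] M [-0.09  0.19 -0.02] w 78.4
 jaw ang -79.6  tooly [-0.0012  0.     -1.    ]
 shift [-0.406  5.73  -0.013] turn [ 0.013  0.24  -0.003]
```

drive_tool(steps=[[[-0.3,1.3,0],[0,0.24,0],85],[[-0.3,2.6,0],[0,0.24,0],85],[[-0.3,3.9,0],[0,0.24,0],85],[[-0.3,5,0],[0,0.24,0],85],[[-0.3,5,0],[0,0.24,0],85],[[-0.3,5,0],[0,0.24,0],85]])

```text
clock: 11.35
ee_pos: [491.2, 309.7, 262.5]
orientation: [-1.281, 1.099, -1.098]
force: [0.6, -0.4, 0.8]
gripper_width: 78.0
```

```bash
python3 -c "
from h import *
st(); to([490,320,208],-80.8)
t=read_camera('top'); crop(t,130,210,230,290,7,'t8.png')
s=read_camera('side'); crop(s,140,150,260,260,6,'s8.png')
"
```

```text
t 11.35 tcp [491.2 309.7 262.5] q [-1.02  0.56  0.53  1.87 -0.37  0.82 -1.72] F [ 0.6 -0.4  0.8] M [-0.05  0.14 -0.06] w 78.0
 jaw ang -81.39  tooly [-0.0038 -0.0028 -1.    ]
 shift [-0.349  1.815  0.019] turn [ 0.048 -0.118  0.025]
```

View pics/t8.png

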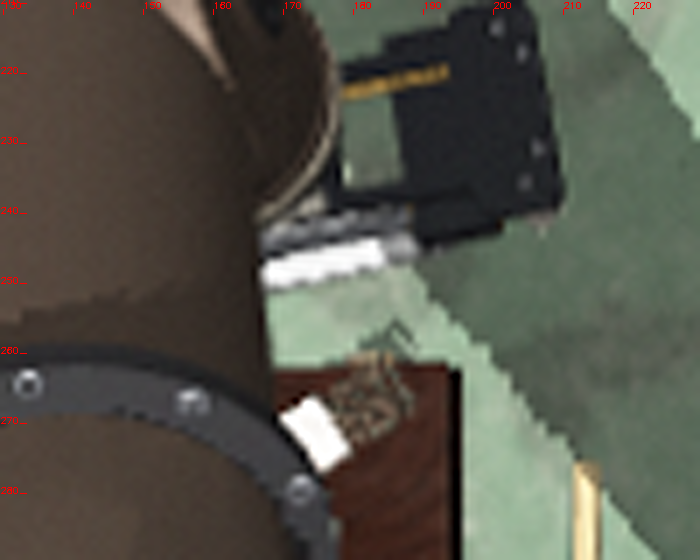

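View pics/s8.png

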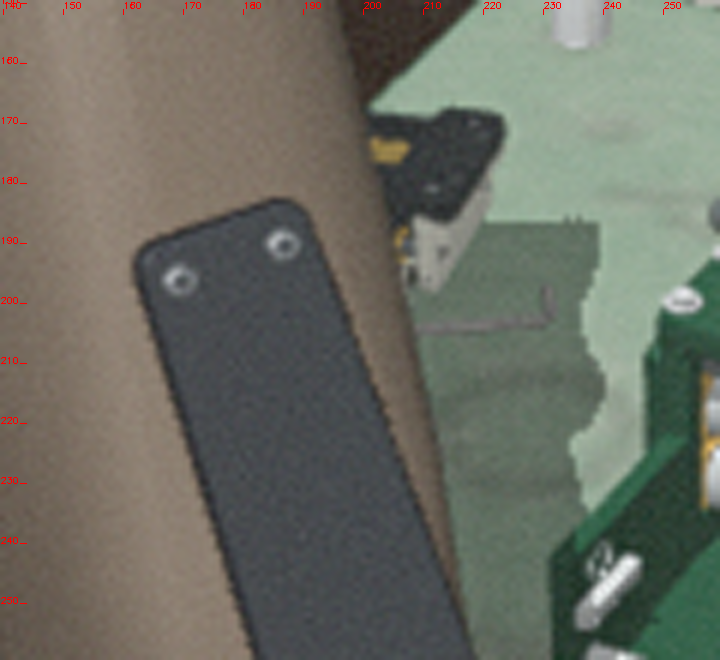

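drive_tool(steps=[[[-0.35,0.4,0.02],[0,-0.12,0],85],[[-0.35,0.4,0.02],[0,-0.12,0],85],[[-0.35,0.4,0.02],[0,-0.12,0],85]])

```text
clock: 11.7
ee_pos: [491.2, 321.3, 252.3]
orientation: [-1.28, 1.091, -1.09]
force: [0.6, 0.4, -1.2]
gripper_width: 77.7
```

```bash
python3 -c "
from h import *
st(); to([490,320,208],-80.8)
"
```

```text
t 11.7 tcp [491.2 321.3 252.3] q [-1.02  0.58  0.51  1.86 -0.39  0.8  -1.72] F [ 0.6  0.4 -1.2] M [-0.12  0.2  -0.01] w 77.7
 jaw ang -80.82  tooly [ 3.0e-04  1.2e-03 -1.0e+00]
 shift [ 0.039  1.476 -0.048] turn [-0.006 -0.003 -0.013]
```

drive_tool(steps=[[[0.04,0.7,-0.05],[0,0,0],85],[[0.04,1.4,-0.05],[0,0,0],85],[[0.04,1.4,-0.05],[0,0,0],85],[[0.04,1.4,-0.05],[0,0,0],85]], grip_force=25)

```text
clock: 12.03
ee_pos: [490.1, 318.5, 209.8]
orientation: [-1.281, 1.092, -1.092]
force: [-0.3, 0.3, 0.3]
gripper_width: 78.2
```

```bash
python3 -c "
from h import *
st(); to([490,320,208],-80.8)
"
```

```text
t 12.03 tcp [490.1 318.5 209.8] q [-0.99  0.64  0.48  1.89 -0.43  0.72 -1.68] F [-0.3  0.3  0.3] M [-0.01  0.13  0.03] w 78.2
 jaw ang -80.94  tooly [-1.1e-03 -8.0e-04 -1.0e+00]
 shift [-0.049  0.06   0.005] turn [ 0.013 -0.028  0.008]
```

drive_tool(steps=[[[-0.05,0,0],[0,0,0],75],[[-0.05,0,0],[0,0,0],68],[[-0.05,0,0],[0,0,0],60],[[-0.05,0,0],[0,0,0],50],[[-0.05,0,0],[0,0,0],45],[[-0.05,0,0],[0,0,0],45],[[-0.05,0,0],[0,0,0],45]], grip_force=25)

```text
clock: 12.62
ee_pos: [490.7, 320.0, 211.4]
orientation: [-1.277, 1.091, -1.092]
force: [-1.8, -2.6, 12.7]
gripper_width: 49.5
```

```bash
python3 -c "
from h import *
st()
"
```

```text
t 12.62 tcp [490.7 320.  211.4] q [-1.    0.63  0.48  1.89 -0.43  0.72 -1.69] F [-1.8 -2.6 12.7] M [-0.59  0.6   0.07] w 49.5
 jaw ang -80.96  tooly [ 0.0017  0.0013 -1.    ]
```

drive_tool(steps=[[[0,-0.5,0],[0,0,0],45],[[0,-1.5,0],[0,0,0],45],[[0,-2.5,0],[0,0,0],45],[[0,-3.5,0],[0,0,0],45],[[0,-3.5,0],[0,0,0],45]])

```text
clock: 13.03
ee_pos: [491.8, 320.6, 320.5]
orientation: [-1.271, 1.09, -1.092]
force: [1.6, 0.3, -1.4]
gripper_width: 49.0
```

```bash
python3 -c "
from h import *
st(); to([433,93.6,310],-95.5)
t=read_camera('top'); crop(t,130,210,230,290,7,'t9.png')
"
```

```text
t 13.03 tcp [491.8 320.6 320.5] q [-1.07  0.49  0.57  1.81 -0.33  0.93 -1.77] F [ 1.6  0.3 -1.4] M [-0.07  0.02  0.03] w 49.0
 jaw ang -80.97  tooly [ 0.0065  0.0053 -1.    ]
 shift [ 7.166  0.296 -3.124] turn [-0.077  2.907 -0.059]
```

View pics/t9.png

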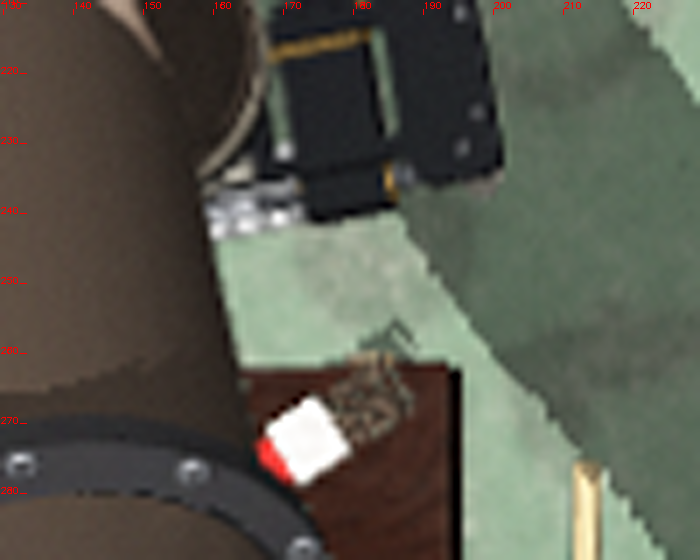

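drive_tool(steps=[[[1.0,0,-1.2],[0,0.4,0],45],[[2,0,-2.2],[0,0.8,0],45],[[3,0,-2.9],[0,1.2,0],45],[[4,0,-3.12],[0,1.6,0],45],[[5,0,-3.12],[0,2,0],45],[[6,0,-3.12],[0,2.4,0],45],[[7.17,0,-3.12],[0,2.9,0],45],[[7.17,0,-3.12],[0,2.9,0],45],[[7.17,0,-3.12],[0,2.9,0],45],[[7.17,0,-3.12],[0,2.9,0],45]])

```text
clock: 13.92
ee_pos: [431.1, 93.2, 314.2]
orientation: [-1.164, 1.28, -1.279]
force: [-0.6, 0.5, -1.6]
gripper_width: 49.4
```

```bash
python3 -c "
from h import *
st(); to([433,93.6,290],-95.5)
s=read_camera('side'); crop(s,200,150,330,280,4.5,'s10.png')
t=read_camera('top'); crop(t,215,180,315,280,5.5,'t10.png')
"
```

```text
t 13.92 tcp [431.1  93.2 314.2] q [-0.91  0.29  0.71  2.16 -0.27  0.78 -1.69] F [-0.6  0.5 -1.6] M [ 0.03  0.18 -0.  ] w 49.4
 jaw ang -95.45  tooly [-1.1e-03 -1.0e-04 -1.0e+00]
 shift [-0.02   0.806  0.064] turn [0.012 0.011 0.003]
```

View pics/s10.png

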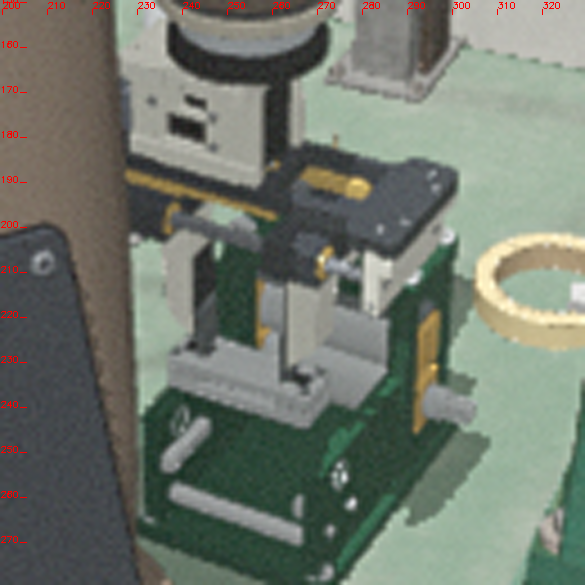

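View pics/t10.png

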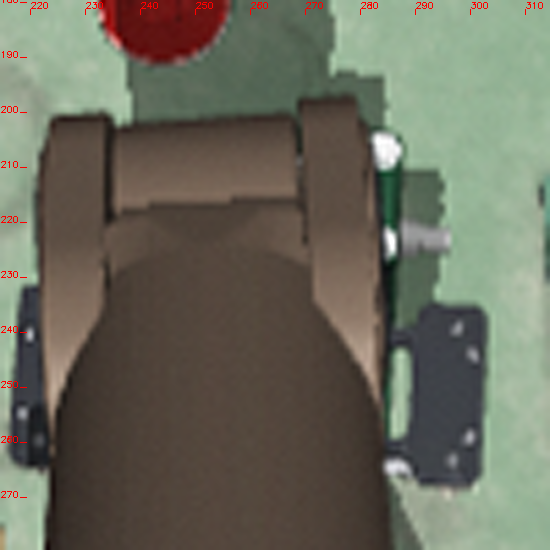

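```bash
cat > ov2.py <<'E'
from h import *
import sys
def wire(im,n,x0,y0,s,pose,boxes):
    x,y,z,yaw=pose
    M=R.from_euler('z',yaw,degrees=True).as_matrix()
    for b,c in boxes:
        P=np.array([[X,Y,Z] for X in b[:2] for Y in b[2:4] for Z in b[4:]],float)@M.T+[x,y,z]
        p=((proj(n,P)-[x0,y0]+.5)*s).astype(int)
        for i in range(8):
            for j in (1,2,4):
                if not i&j: cv2.line(im,tuple(map(int,p[i])),tuple(map(int,p[i|j])),c,1)
def go(pose,name,src=None):
    s=read_camera('side') if src is None else src
    k=7;x0,y0,x1,y1=220,195,310,275
    im=cv2.resize(s[y0:y1,x0:x1,::-1],None,fx=k,fy=k,interpolation=cv2.INTER_CUBIC)
    wire(im,'side',x0,y0,k,pose,[((-13,13,-40,40,0,20),(0,0,255)),((-9,9,-25.5,-21.5,20,50),(255,0,0)),((-9,9,21.5,25.5,20,50),(255,0,0))])
    wire(im,'side',x0,y0,k,(532.6,84,0,-5.5),[((-122,-40,42,52,30,82),(0,255,255)),((-122,-40,-52,-42,30,82),(0,255,255)),((-31,31,-57,57,120,142),(0,255,255)),((-106,-94,42,52,62,74),(255,255,0)),((-106,-94,-52,-42,62,74),(255,255,0))])
    cv2.imwrite('pics/'+name,im)
E
python3 -c "
from ov2 import *
go((431.1,93.2,102.8,-5.45),'ov2.png')"
```

```text
(no output)
```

View pics/ov2.png

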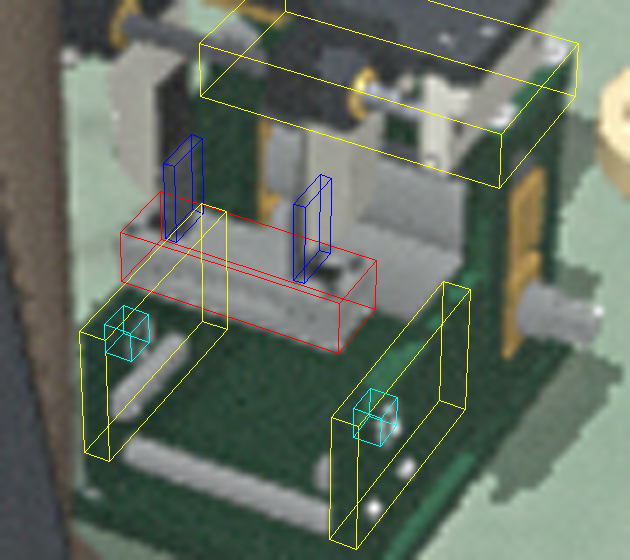

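drive_tool(steps=[[[-0.02,0.2,0.06],[0,0,0],45],[[-0.02,0.4,0.06],[0,0,0],45],[[-0.02,0.6,0.06],[0,0,0],45],[[-0.02,0.6,0.06],[0,0,0],45],[[-0.02,0.6,0.06],[0,0,0],45]])

```text
clock: 14.48
ee_pos: [433.0, 93.4, 296.2]
orientation: [-1.164, 1.279, -1.279]
force: [-0.3, -0.5, -2.3]
gripper_width: 49.0
```

```bash
python3 -c "
from ov2 import *
o,M=st(); to([433,93.6,271],-95.5)
go((*(o['ee_pos']-[0,0,211.4]),-5.5),'ov3.png')"
```

```text
t 14.48 tcp [433.   93.4 296.2] q [-0.88  0.32  0.69  2.17 -0.3   0.74 -1.65] F [-0.3 -0.5 -2.3] M [-0.    0.1  -0.08] w 49.0
 jaw ang -95.44  tooly [-1.2e-03 -8.0e-04 -1.0e+00]
 shift [-0.006  0.838 -0.001] turn [0.013 0.012 0.01 ]
```

View pics/ov3.png

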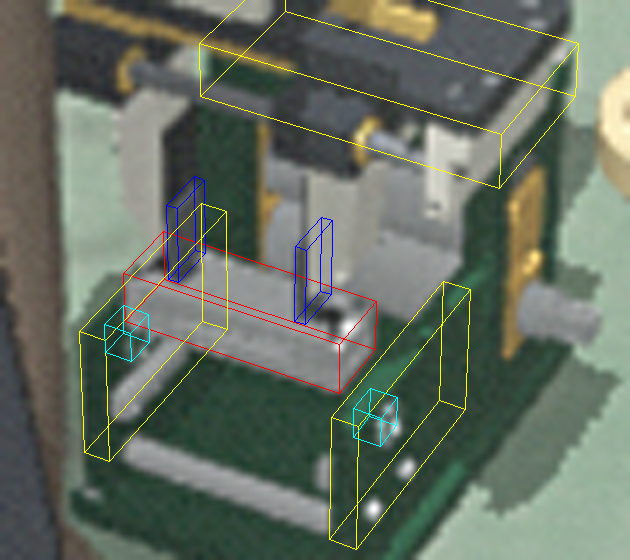

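```bash
python3 -c "
from h import *
s=read_camera('side'); crop(s,230,195,280,255,10,'s11.png')
"
```

```text
(no output)
```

View pics/s11.png

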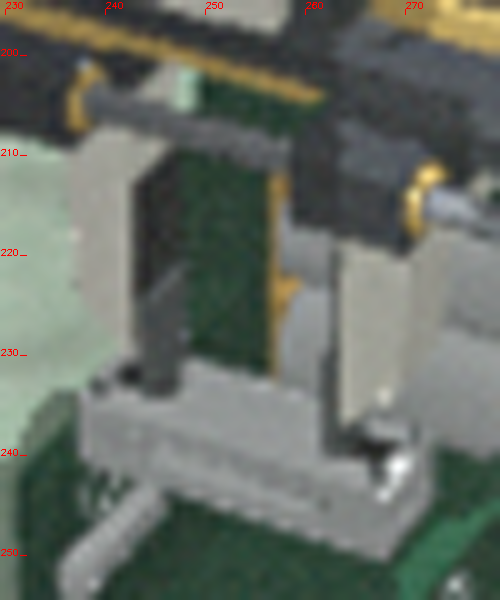

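drive_tool(steps=[[[0,0.2,0],[0,0,0],45],[[0,0.4,0],[0,0,0],45],[[0,0.6,0],[0,0,0],45],[[0,0.75,0],[0,0,0],45],[[0,0.75,0],[0,0,0],45],[[0,0.75,0],[0,0,0],45]])

```text
clock: 15.08
ee_pos: [433.2, 93.3, 273.9]
orientation: [-1.164, 1.279, -1.279]
force: [-0.5, -0.7, -3.1]
gripper_width: 48.9
```

```bash
python3 -c "
from ov2 import *
o,M=st(); to([433,93.6,269.4],-95.5)"
```

```text
t 15.08 tcp [433.2  93.3 273.9] q [-0.85  0.36  0.66  2.19 -0.35  0.69 -1.61] F [-0.5 -0.7 -3.1] M [-0.03  0.16 -0.01] w 48.9
 jaw ang -95.46  tooly [-8.e-04 -5.e-04 -1.e+00]
 shift [-0.01   0.148 -0.007] turn [0.009 0.009 0.007]
```

drive_tool(steps=[[[-0.01,0.05,0],[0,0,0],45],[[-0.01,0.1,0],[0,0,0],45],[[-0.01,0.15,0],[0,0,0],45],[[-0.01,0.15,0],[0,0,0],45],[[-0.01,0.15,0],[0,0,0],45]])

```text
clock: 15.5
ee_pos: [433.3, 93.8, 269.8]
orientation: [-1.163, 1.279, -1.279]
force: [0.1, -0.2, -2.3]
gripper_width: 48.9
```

```bash
python3 -c "
from ov2 import *
o,M=st(); to([433,93.6,269.4],-95.5)
s=read_camera('side'); crop(s,225,195,300,275,9,'s12.png')"
```

```text
t 15.5 tcp [433.3  93.8 269.8] q [-0.84  0.37  0.65  2.2  -0.36  0.68 -1.6 ] F [ 0.1 -0.2 -2.3] M [-0.03  0.22  0.01] w 48.9
 jaw ang -95.44  tooly [ 1.e-04  1.e-04 -1.e+00]
 shift [ 0.006  0.012 -0.01 ] turn [-0.001  0.013 -0.001]
```

View pics/s12.png

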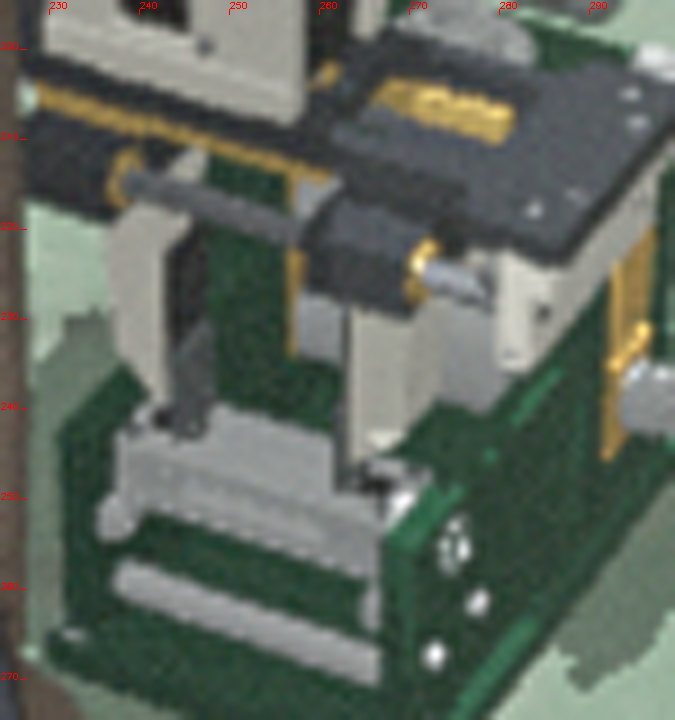

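drive_tool(steps=[[[0,0.05,0],[0,0,0],45],[[0,0.1,0],[0,0,0],45],[[0,0.1,0],[0,0,0],45]])

```text
clock: 15.8
ee_pos: [434.2, 93.4, 268.2]
orientation: [-1.16, 1.278, -1.279]
force: [-4.5, -2.2, 26.4]
gripper_width: 49.9
```

```bash
python3 -c "
from ov2 import *
o,M=st(); to([433,93.6,269.4],-95.5)"
```

```text
t 15.8 tcp [434.2  93.4 268.2] q [-0.84  0.38  0.65  2.2  -0.37  0.67 -1.6 ] F [-4.5 -2.2 26.4] M [-0.62  1.4   0.12] w 49.9
 jaw ang -95.46  tooly [ 0.002   0.0015 -1.    ]
 shift [-0.004 -0.041 -0.041] turn [-0.021  0.008 -0.019]
```

drive_tool(steps=[[[0,-0.06,0],[0,0,0],45],[[0,-0.06,0],[0,0,0],45]])

```text
clock: 15.97
ee_pos: [433.5, 93.7, 269.0]
orientation: [-1.162, 1.279, -1.279]
force: [-0.3, -0.7, -1.9]
gripper_width: 48.9
```

```bash
python3 -c "
from ov2 import *
o,M=st(); to([433,93.6,269.4],-95.5)"
```

```text
t 15.97 tcp [433.5  93.7 269. ] q [-0.84  0.37  0.65  2.2  -0.36  0.68 -1.6 ] F [-0.3 -0.7 -1.9] M [-0.01  0.18  0.01] w 48.9
 jaw ang -95.45  tooly [ 9.e-04  5.e-04 -1.e+00]
 shift [ 0.004 -0.015 -0.017] turn [-0.009  0.01  -0.007]
```

drive_tool(steps=[[[0,0.02,-0.02],[0,0,0],58],[[0,0.02,-0.02],[0,0,0],64],[[0,0.02,-0.02],[0,0,0],70],[[0,0.02,-0.02],[0,0,0],76],[[0,0.02,-0.02],[0,0,0],82],[[0,0.02,-0.02],[0,0,0],85],[[0,0.02,-0.02],[0,0,0],85]])

```text
clock: 16.55
ee_pos: [432.6, 93.8, 267.8]
orientation: [-1.163, 1.279, -1.279]
force: [-0.3, -0.1, -0.4]
gripper_width: 77.4
```

```bash
python3 -c "
from ov2 import *
o,M=st(); to([433,93.6,269.4],-95.5)
s=read_camera('side'); crop(s,225,195,300,275,9,'s13.png')"
```

```text
t 16.55 tcp [432.6  93.8 267.8] q [-0.84  0.37  0.65  2.2  -0.36  0.67 -1.6 ] F [-0.3 -0.1 -0.4] M [-0.02  0.11  0.  ] w 77.4
 jaw ang -95.44  tooly [-4.e-04 -2.e-04 -1.e+00]
 shift [ 0.004 -0.055  0.014] turn [0.004 0.012 0.003]
```

View pics/s13.png

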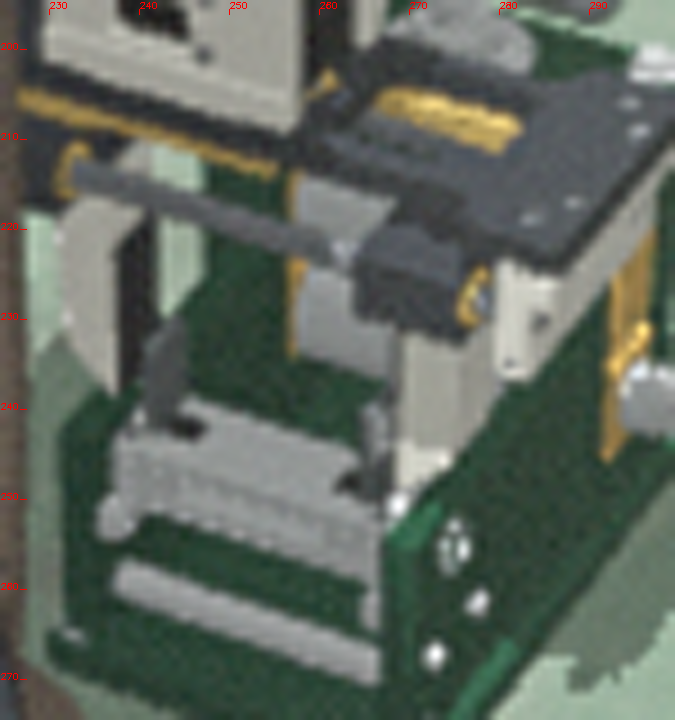

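drive_tool(steps=[[[0,-0.5,0],[0,0,0],85],[[0,-1.5,0],[0,0,0],85],[[0,-2.8,0],[0,0,0],85],[[0,-4,0],[0,0,0],85],[[0,-5,0],[0,0,0],85],[[1.2,-5,0],[0,0,0],85],[[2.5,-5,0],[0,0,0],85],[[3.8,-5,0],[0,0,0],85],[[5.1,-5,0],[0,0,0],85],[[6.4,-5,0],[0,0,0],85],[[7.7,-5,0],[0,0,0],85],[[9,-5,0],[0,0,0],85]])

```text
clock: 17.6
ee_pos: [406.3, -176.7, 418.1]
orientation: [-1.162, 1.278, -1.278]
force: [0.5, -0.0, -0.9]
gripper_width: 78.2
```

```bash
python3 -c "
from ov2 import *
o,M=st()
s=read_camera('side'); crop(s,225,175,305,275,6,'s14.png')
t=read_camera('top'); crop(t,225,185,315,285,6,'t14.png'); cv2.imwrite('pics/t14f.png',t[:,:,::-1])"
```

```text
t 17.6 tcp [ 406.3 -176.7  418.1] q [-0.58  0.15  1.01  2.02 -0.15  1.04 -1.17] F [ 0.5 -0.  -0.9] M [ 0.01  0.13 -0.02] w 78.2
 jaw ang -95.41  tooly [ 9.e-04  8.e-04 -1.e+00]
```

View pics/s14.png

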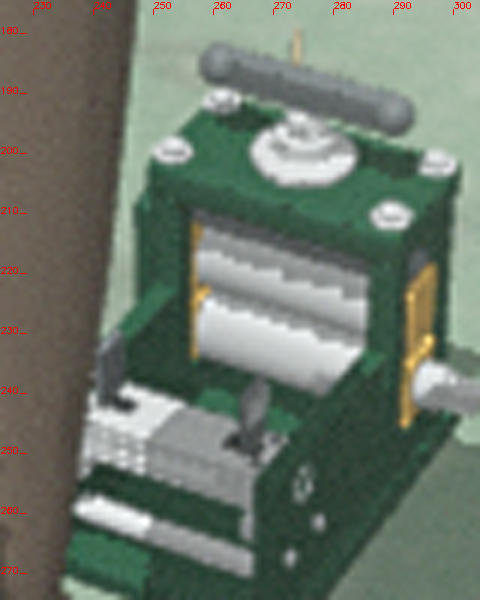

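View pics/t14.png

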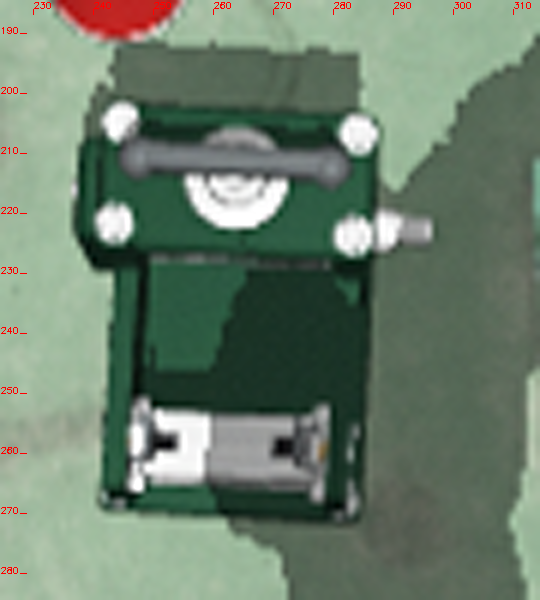

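View pics/t14f.png

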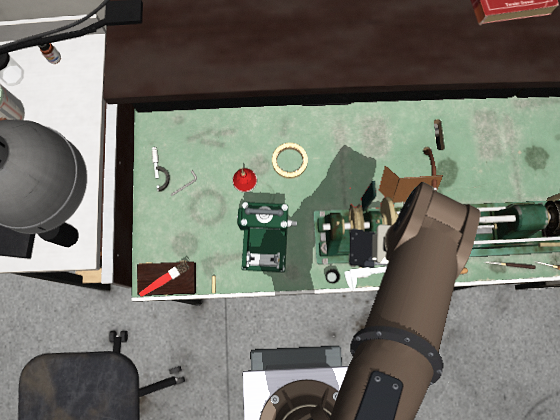

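```bash
cat > ov3.py <<'E'
from ov2 import *
t=cv2.imread('pics/t14f.png');s=read_camera('side')[:,:,::-1]
def tabs(o,c): return [((-9,9,-o,-o+4,20,50),c),((-9,9,o-4,o,20,50),c)]
P=(433.06,93.58,58,-5.5)
out=[]
for n,im,(x0,y0,x1,y1),k in(('top',t,(238,243,293,275),12),('side',s,(228,220,280,262),12)):
    base=cv2.resize(im[y0:y1,x0:x1],None,fx=k,fy=k,interpolation=cv2.INTER_CUBIC)
    a=base.copy(); wire(a,n,x0,y0,k,P,tabs(33,(255,0,0))+[((-13,13,-40,40,0,20),(0,0,255))])
    b=base.copy(); wire(b,n,x0,y0,k,P,tabs(28,(0,255,255)))
    cv2.imwrite(f'pics/fin_{n}.png',a[:600,:800]); cv2.imwrite(f'pics/fin2_{n}.png',b[:600,:800])
E
python3 ov3.py
```

```text
(no output)
```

View pics/fin_top.png

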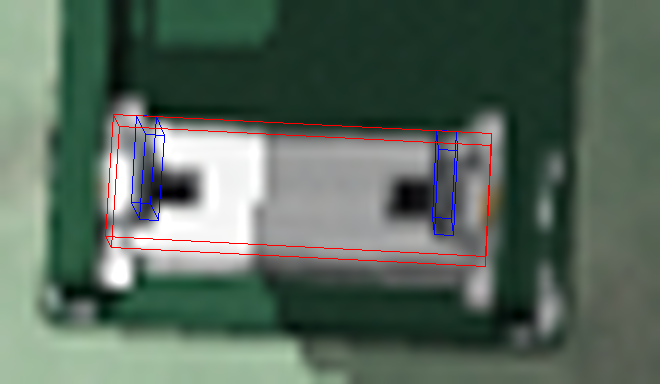

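View pics/fin_side.png

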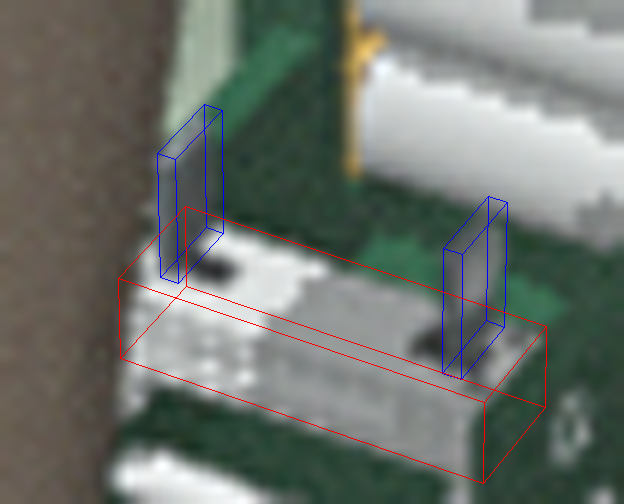

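View pics/fin2_side.png

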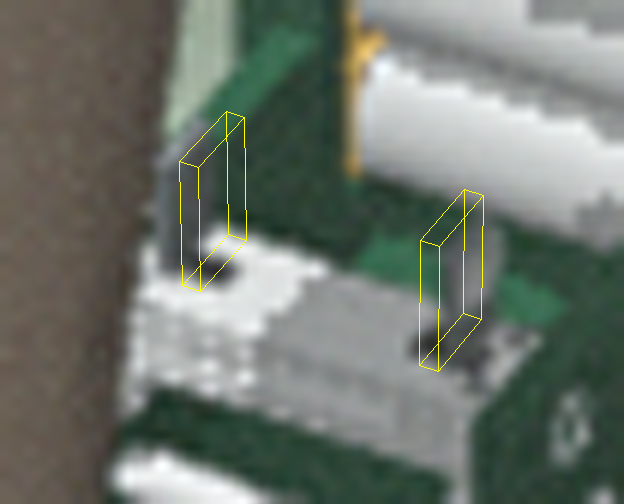

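```bash
python3 -c "
from h import *
T=lambda X,Y:(225+X/6-.5,185+Y/6-.5); S=lambda X,Y:(225+X/6-.5,175+Y/6-.5)
a,e=tri(S(217,63),T(135,159));b,f=tri(S(396,114),T(337,168));d=a-b
print(a.round(1),b.round(1),e,f,np.hypot(*d[:2]),np.degrees(np.arctan2(d[1],d[0])))
a,e=tri(S(222,100),T(121,121));b,f=tri(S(438,161),T(358,132));d=a-b
print(np.degrees(np.arctan2(d[1],d[0])))
a,e=tri(S(173,150),T(115,222));b,f=tri(S(391,215),T(353,236));d=a-b
print(np.degrees(np.arctan2(d[1],d[0])))
st()"
```

```text
[534.7 122.9 175.6] [527.   43.7 176.1] 0.5075875796584446 1.0213116216589633 79.5595340978287 84.45010259645825
84.62312864560755
83.9012165625573
t 17.75 tcp [ 406.  -178.2  418.1] q [-0.58  0.15  1.01  2.02 -0.14  1.04 -1.17] F [-0.1  0.3 -0.2] M [0.03 0.16 0.03] w 78.2
 jaw ang -95.85  tooly [ 2.e-04 -1.e-03 -1.e+00]
```

```bash
python3 -c "
from bench import *
print(sign_off())"
```

```text
the job is handed in; nothing more can be done
None
```

The mill is set up and the strip guide is refitted. I handed the job in at about 18 s of the 67 s allowed, with the arm clear of everything.

- **Screw:** I turned the T-handle clockwise until it stopped. The wrist moment rose to about 0.7 N m against the 0.12 N m turning friction. I then re-gripped it and backed it off 90°. The last two-view check put the bar at 84.5° in the world frame, against about 84.3° for the mill's y axis. Its height was about 176 mm; 174.75 mm was expected.
- **Guide:** I squeezed the tabs, lowered the guide between the arms until it touched the ledges (about 26 N), eased off and opened the gripper. In the last side picture both tabs match the fully-out position (outer faces at ±33 mm), not the ±28 mm they would show if the bolts were jammed against the arms. I did not see the bolt ends in the holes directly; the top view shows only a speck of brass at one end.
- **Other things on the bench:** the last full top view shows the brush, offcut, hex key, oil can and loupe where they were. The arm hid part of the calliper in that view, but it was never near it.

**Checks that disagreed or could not be made:**
- The top-view overlay of the seated guide is about 1 pixel (2–3 mm) off, about what the calibration allows. The side-view overlay fits.
- The gripper read about 49–50 mm with the tabs squeezed, where 51 mm was expected.
- The arm hid the guide from the side camera while it lay on the bench. I located it there from the top view alone, using its known height, and checked it from the side once it was lifted.

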